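# Stack the glass tins on the caddy and lift it level

### The arm

A 6-joint arm with a two-finger parallel gripper is mounted at the origin on the work surface. World frame = base frame: x ahead of the robot, y to its left, z up, the work surface at z = 0. Lengths are in m, angles in rad, forces in N, time in s.
With the tool pointing down it reaches from about 0.3 to 0.775 m from the base axis. Payload 14.6 kg.
Tool frame: the origin (TCP) lies on the centre line of the jaws, within the pads' length; the fingertips stand 17 mm ahead of it and the grasp point (between the pads) lies 2 mm behind it; z points along the fingers, x is the direction in which the jaws open and shut, and the axes are right-handed (so a half turn about z gives the same grasp; the last joint's range is limited). The gripper opens to 94 mm and grips with 3 to 60 N. Pads are 16 mm wide; open, the fingers measure 119 mm over their backs; the gripper's body (75 mm by 177 mm) begins 78 mm behind the grasp point.
Start: joints at [-1.237, 0.3, 1.521, -0, 1.321, -0.067], TCP at [0.215, -0.506, 0.222] pointing down, gripper open.
Joint ranges: [-3.03, 3.03], [-0.79, 2.21], [0.23, 2.52], [-1.04, 4.18], [0, 3.07], [-2.55, 2.55]. Speed limits (rad/s): [2.22, 2.22, 2.57, 3.14, 3.14, 3.14].

### API

Orientations are given as [roll, pitch, yaw] about the fixed x, y, z axes, in that order (R = Rz(yaw) Ry(pitch) Rx(roll)).
In Python, from station import ctrl gives the robot as it stands. The module is installed in compiled form; this text tells all that it offers.
- The arm moves only by the tool drive_tool, never from a script. Its argument "increments" is a list of rows, each a list of 3 entries, a list of its own where there are three numbers: the turn, a rotation vector about the tool's x, y, z in degrees, then the shift along the tool's x, y, z in mm, then the opening, from 0 (shut) to 1 (fully open). In form: [[[ax, ay, az], [dx, dy, dz], hand], ...]. A call has 1 to 20 rows; each row shifts and turns the commanded pose from where the row before left it, along the tool's axes as they then stand; what a row does not reach is not made up. A row lasts 1/8 s, in which the tool goes at most 62.5 mm and 10.7 degrees, less where a joint would pass 70% of its speed; a pose out of reach is approached as far as the arm can. A call with a gripper value outside its range is refused whole. The fingers move at their own pace and stop on an object; "squeeze" is the grip in N (left out, the last holds). Time passes only in rows, so rows that do not move let the fingers close. It gives the time, the measured TCP pose, the force and the opening at its end, in the units of the state.
- ctrl.get_obs(): the state, without advancing time (a new reading comes with each control period).
- ctrl.camera(name): name is "scene" or "top" or "wrist"; returns the picture (384x512x3 uint8, red, green, blue); there is no depth.
- ctrl.calibration(name): a dict with "fx", "fy", "cx", "cy" (pixels), "rvec" (rotation vector, rad) and "tvec" (3), from world to camera coordinates, as OpenCV has them. Camera axes: x right, y down, z forward; pixel columns grow to the right and rows downward; lengths in m; the calibration is good to about 2 mm. A picture is of the moment at which its call begins: read the wrist's pose just before it. calibration takes no time and is no camera call; for the wrist camera it gives the pose at the moment of the call.
- ctrl.hand_in(): hands the job in, once; it reports no verdict.
The state is a dict: "time_s": time; "qpos": joint angles; "joint_vel": joint speeds; "tau": joint torques, N m; "ee_pos": TCP position; "eef_rot": TCP orientation; "force": force on the tool from outside, world axes, zero at the start; "moment": the same for the moment, N m; "grip_width": finger opening in m.
Only numpy, scipy, OpenCV 4.12 (cv2) and the standard library are available. Lean on these libraries where they do the work, as an engineer would, in place of code of your own. Each camera call takes 0.05 s, during which the arm holds its last target.

### The job

Load the bead tins onto the wooden caddy and take it up ready to carry: set the green-lidded tin squarely on the grey-lidded tin that already lies on the caddy, long sides in line, and then the amber-lidded tin squarely on the green one, letting go of each. Then take the caddy by its blue handle bar, lift it straight up and level, about 10 cm clear of the bench with the column still square, and hold it level and still for about two seconds; finish while holding it there, without putting it down. Leave the red-lidded tin and the other things on the bench where they are.

Things in the scene. Friction and masses are not known exactly. Their poses are not given: they have to be found in the camera images.
- caddy: loose wooden caddy, 0.56 kg empty: board 110 (x) by 300 (y) by 12 mm; origin at the centre of its underside, z up. The tin column stands at y = -100 mm; a fixed steel canister, black lid, 70 mm across, top at 112 mm, at y = +100 mm balances three tins, so it hangs level from mid-handle. Handle across the middle (y = 0): posts 12 by 22 mm at x = +-50 mm and the blue grip bar, top at 193 mm
- caddy_grip (a point): middle of the blue grip bar, 175 mm above the caddy's underside, axes as the caddy's; the bar runs along x, 112 mm long, 22 mm thick (y) and 36 mm high, flat-sided, with free space under it and 88 mm between the posts, so it is pinched from above with the fingers closing along the caddy's y
- grey_tin_center (a point): flat closed aluminium tin, 58 mm (its x) by 84 mm (its y) by 40 mm high, about 90 g, with a flush grey lid; the point is its centre, 20 mm above its underside, z up; it lies loose on the caddy's board as the foot of the column, its long side along the caddy's length (its centre is 32 mm above the bench)
- green_tin_center (a point): flat closed aluminium tin, 58 mm (its x) by 84 mm (its y) by 40 mm high, about 90 g, with a flush green lid; the point is its centre, 20 mm above its underside, z up; loose on the bench at the start, to be the second of the column
- amber_tin_center (a point): flat closed aluminium tin, 58 mm (its x) by 84 mm (its y) by 40 mm high, about 90 g, with a flush amber (orange) lid; the point is its centre, 20 mm above its underside, z up; loose on the bench at the start, to be the top of the column
- green_tin: the green-lidded tin itself; origin at the centre of its underside
- amber_tin: the amber-lidded tin itself; origin at the centre of its underside
- red_tin: a fourth tin of the same size with a red lid, loose on the bench, not needed: leave it; origin at the centre of its underside
- bowl: open steel bowl, 120 mm across, 45 mm high, loose: leave it; origin at the centre of its underside
- paddle: flat shaping paddle with a handle, 200 mm long, lying loose: leave it; origin at its underside
- marver: black slab 110 by 50 by 12 mm, loose: leave it; origin at the centre of its underside
- glasses: folded glasses with violet lenses, about 30 by 140 by 34 mm, loose: leave them; origin at the centre of the underside
There are look-alikes about, which are no part of the job. Leave any pink or yellow look-alike of the green_tin alone.

How it is judged:
By the outcome, as a careful person would: the job done as asked, in the order asked, and still so for the second after the job is handed in, while the arm keeps its last pose, push and grip.
It also fails if it takes over 69 s, if anything falls off the work surface, if the arm or the gripper's body presses on something with over 40 N, if the wrist force passes 120 N, or if a joint passes its speed limit or range.

## Working session

There is one attempt and no reset: what is moved stays moved. The work goes in short steps, Python scripts to look and compute and a tool call to move; the robot and the scene stay as the last step left them, time stands still between calls to the robot, and variables do not carry over. Pictures are saved under pics/ and viewed, and the job is handed in when it is done.

Besides the shell and the picture viewer there is one more tool, called after ">>>" by a JSON object that holds its "method" and its "body". drive_tool: Moves the arm, as the interface text tells. Its arguments: {"type":"object","properties":{"increments":{"type":"array"},"squeeze":{"type":"number"}},"required":["increments"]}

```bash
mkdir -p pics; python3 - <<'E'
from station import ctrl
import cv2
o=ctrl.get_obs(); print(o)
for n in ["scene","top","wrist"]:
    im=ctrl.camera(n); cv2.imwrite(f"pics/{n}0.png",cv2.cvtColor(im,cv2.COLOR_RGB2BGR)); print(n,ctrl.calibration(n))
E
```

```text
{'time_s': 0.0, 'qpos': array([-1.23660227e+00,  3.00423391e-01,  1.52162338e+00,  2.04294890e-05,
        1.32071625e+00, -6.65642259e-02]), 'joint_vel': array([ 0.00234963, -0.00086025, -0.00100394, -0.00074238, -0.00102091,
        0.00010902]), 'tau': array([ 6.69835972e-04, -5.31808412e+01, -3.52730656e+01,  7.08561670e-02,
        2.44786829e-02, -1.12387474e-04]), 'ee_pos': array([ 0.21449729, -0.50616218,  0.2218946 ]), 'eef_rot': array([-3.14149506e+00,  1.16646205e-03, -1.17004306e+00]), 'force': array([ 0.89024516,  0.23232663, -1.00248434]), 'moment': array([-0.00858044, -0.0056985 , -0.02412157]), 'grip_width': 0.09429375790213082}
scene {'fx': 413.9050629067775, 'fy': 413.9050629067775, 'cx': 253.6818071303915, 'cy': 184.22686105165988, 'rvec': array([ 2.08150989,  0.92861437, -0.45796076]), 'tvec': array([-0.34024416, -0.12953401,  1.66454328])}
top {'fx': 397.05641981812374, 'fy': 397.05641981812374, 'cx': 255.78297241284469, 'cy': 192.6518860691737, 'rvec': array([ 2.11449813, -2.10366916,  0.1889026 ]), 'tvec': array([0.03957549, 0.5411821 , 1.421351  ])}
wrist {'fx': 314.6149104770246, 'fy': 314.6149104770246, 'cx': 253.3926371856854, 'cy': 190.17237667502158, 'rvec': array([-2.41689206,  1.60179779,  0.2274702 ]), 'tvec': array([-0.55006003, -0.02755772,  0.3914018 ])}
```

View pics/top0.png

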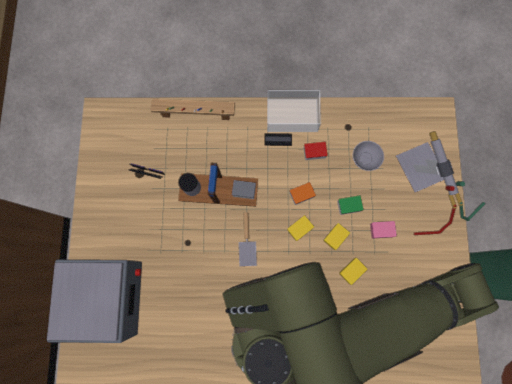

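View pics/scene0.png

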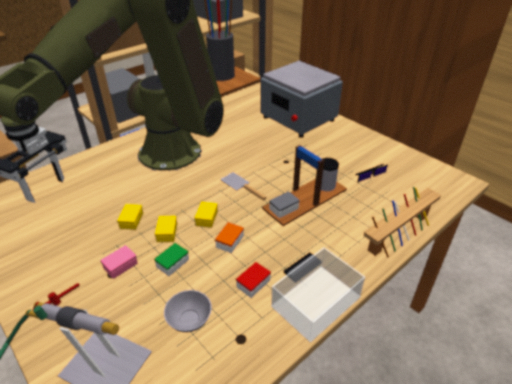

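View pics/wrist0.png

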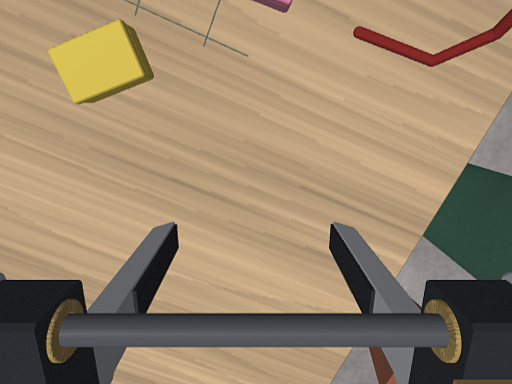

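The top view has one green lid at (350,204) and one orange lid at (302,193). The yellow boxes at (300,228), (337,237) and (353,270) and the pink one at (384,229) are look-alikes. Red is at (316,150), and the caddy is around (218,190). I'll measure these and confirm them in an enlarged crop.

```bash
cat > h.py <<'E'
import numpy as np, cv2
from station import ctrl
def cast(cal,px,z):
    R,_=cv2.Rodrigues(np.array(cal["rvec"]));t=np.array(cal["tvec"])
    px=np.atleast_2d(np.asarray(px,float))
    d=np.c_[(px[:,0]-cal["cx"])/cal["fx"],(px[:,1]-cal["cy"])/cal["fy"],np.ones(len(px))]@R
    c=-R.T@t
    return c+d*((z-c[2])/d[:,2])[:,None]
def masks(im):
    return cv2.cvtColor(im,cv2.COLOR_RGB2HSV)
RNG={"green":((50,120,60),(80,255,255)),"amber":((6,180,120),(14,255,255)),"blue":((105,120,50),(125,255,255)),"red":((0,190,100),(4,255,255))}
def blobs(im,name,amin=60):
    m=cv2.inRange(masks(im),*[np.array(a) for a in RNG[name]])
    cs,_=cv2.findContours(m,cv2.RETR_EXTERNAL,cv2.CHAIN_APPROX_NONE)
    return [c for c in cs if cv2.contourArea(c)>amin]
def rect(cal,c,z):
    P=cast(cal,c.reshape(-1,2),z)[:,:2]
    r=cv2.minAreaRect((P*1000).astype(np.float32))
    (cx,cy),(w,h),a=r
    if w>h: a=a  # long along a
    else: a=a+90
    a=(a+90)%180-90
    return cx,cy,max(w,h),min(w,h),a   # mm, long-axis angle deg
E
python3 - <<'E'
from h import *
im=cv2.cvtColor(cv2.imread("pics/top0.png"),cv2.COLOR_BGR2RGB);cal=ctrl.calibration("top")
for n,z in [("green",.04),("amber",.04),("red",.04),("blue",.193)]:
    for c in blobs(im,n): print(n,c.mean(0).round(),np.round(rect(cal,c,z),1))
b=cv2.cvtColor(im,cv2.COLOR_RGB2BGR)
cv2.imwrite("pics/crop0.png",cv2.resize(b[120:290,160:400],None,fx=3.3,fy=3.3,interpolation=cv2.INTER_CUBIC))
E
```

```text
green [[351. 204.]] [ 500.8 -309.2   79.9   53.4  -80.2]
amber [[302. 193.]] [ 545.1 -132.6   78.8   54.   -67.8]
red [[315. 149.]] [ 713.2 -185.    75.7   50.5  -83.3]
blue [[213. 178.]] [562.  186.3  88.3  20.9  -4.9]
```

View pics/crop0.png

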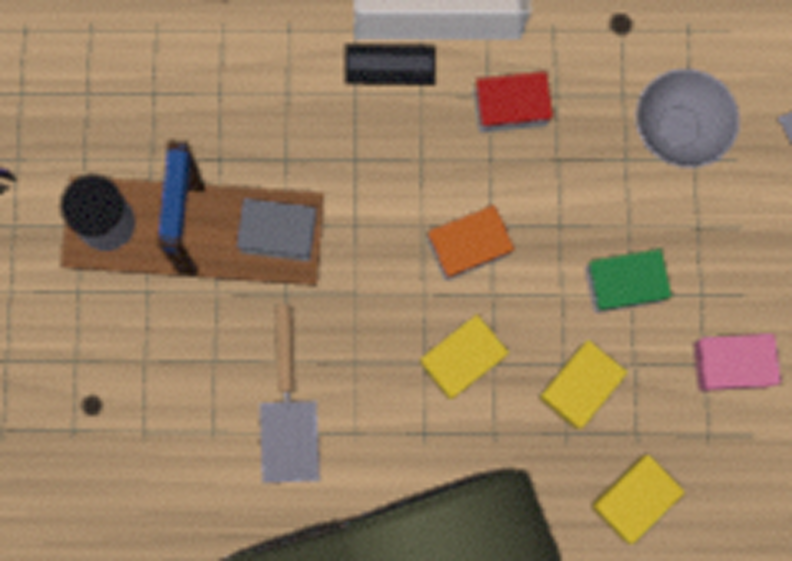

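Crop confirms: green tin at about (350,204), amber at (302,193), grey on the caddy at (244,190). Next, the grey tin, the caddy axes and the wrist-camera offset.

```bash
cat >> h.py <<'E'
def cam_in_tool():
    from scipy.spatial.transform import Rotation as Ro
    o=ctrl.get_obs();cal=ctrl.calibration("wrist")
    R,_=cv2.Rodrigues(np.array(cal["rvec"]));c=-R.T@np.array(cal["tvec"])
    T=Ro.from_euler("xyz",o["eef_rot"]).as_matrix()
    return T.T@(c-o["ee_pos"]), T.T@R.T[:,2]
E
python3 - <<'E'
from h import *
im=cv2.cvtColor(cv2.imread("pics/top0.png"),cv2.COLOR_BGR2RGB);cal=ctrl.calibration("top")
print(cam_in_tool())
h=masks(im); print(im[190,244],h[190,244],im[198,226],h[198,226])
roi=np.zeros(im.shape[:2],np.uint8);roi[176:202,230:260]=255
m=cv2.inRange(h,np.array((90,0,40)),np.array((140,90,200)))&roi
cs,_=cv2.findContours(m,cv2.RETR_EXTERNAL,cv2.CHAIN_APPROX_NONE);c=max(cs,key=cv2.contourArea)
print(cv2.contourArea(c),np.round(rect(cal,c,.052),1))
# yellow corner positions
m=cv2.inRange(h,np.array((20,150,100)),np.array((35,255,255)))
cs,_=cv2.findContours(m,cv2.RETR_EXTERNAL,cv2.CHAIN_APPROX_NONE)
for c in cs:
    if cv2.contourArea(c)>60: print("yel",np.round(rect(cal,c,.04),1), cast(cal,cv2.boxPoints(cv2.minAreaRect(c)),.04)[:,:2].round(3).tolist())
E
```

```text
(array([ 0.00052875, -0.08154213, -0.1611432 ]), array([-2.87543097e-04,  2.77100813e-01,  9.60840807e-01]))
[105 104 114] [123  22 114] [122  85  57] [ 13 136 122]
290.5 [554.5  88.4  78.8  58.5  83. ]
yel [ 257.8 -308.8   82.9   59.   -46.2] [[0.25, -0.258], [0.308, -0.318], [0.265, -0.359], [0.209, -0.3]]
yel [ 382.3 -253.2   84.9   57.5  -39.8] [[0.368, -0.204], [0.433, -0.258], [0.397, -0.302], [0.332, -0.248]]
yel [ 412.8 -121.3   84.2   56.4  -52. ] [[0.409, -0.071], [0.461, -0.138], [0.416, -0.172], [0.365, -0.105]]
```

```bash
cat >> h.py <<'E'
def to(x,y,z,yaw):  # mm, deg -> tool-frame shift (current axes) and turn
    from scipy.spatial.transform import Rotation as Ro
    o=ctrl.get_obs();T=Ro.from_euler("xyz",o["eef_rot"])
    d=T.inv().apply(np.array([x,y,z])-o["ee_pos"]*1000)
    G=Ro.from_euler("xyz",[180,0,yaw],degrees=True)
    tv=(T.inv()*G).as_rotvec(degrees=True)
    print("t",round(o["time_s"],2),"pos",(o["ee_pos"]*1000).round(1),"rpy",np.degrees(o["eef_rot"]).round(2),"F",o["force"].round(1),"w",round(o["grip_width"]*1000,1))
    print("shift (current axes)",d.round(1),"turn",tv.round(2), "shift after turn",((T.inv()*G).inv().apply(d)).round(1))
E
python3 -c "
from h import *
to(501,-309,222,9.8)"
```

```text
t 0.15 pos [ 214.5 -506.2  222. ] rpy [-1.7999e+02  5.0000e-02 -6.7040e+01] F [ 0.7 -0.2 -0.7] w 93.8
shift (current axes) [-6.980e+01 -3.407e+02  1.000e-01] turn [-4.000e-02  4.000e-02 -7.684e+01] shift after turn [ 315.9 -145.6    0. ]
```

>>> {"method": "drive_tool", "body": {"increments": [[[0, 0, 0], [-3, -12, 0], 1], [[0, 0, 0], [-6, -28, 0], 1], [[0, 0, 0], [-6, -30, 0], 1], [[0, 0, 0], [-6, -30, 0], 1], [[0, 0, 0], [-6, -30, 0], 1], [[0, 0, 0], [-6, -30, 0], 1], [[0, 0, -5], [0, 0, 0], 1], [[0, 0, -10], [0, 0, 0], 1], [[0, 0, -10], [0, 0, 0], 1], [[0, 0, -10], [0, 0, 0], 1], [[0, 0, -10], [0, 0, 0], 1], [[0, 0, -10], [0, 0, 0], 1], [[0, 0, -10], [0, 0, 0], 1], [[0, 0, -8], [0, 0, 0], 1], [[0, 0, -3.8], [0, 0, 0], 1]]}}

```text
time_s: 2.02
ee_pos: [0.3495, -0.4129, 0.2224]
eef_rot: [-3.141, 0.0, 0.174]
force: [0.4, -0.7, 0.0]
grip_width: 0.0942
```

```bash
python3 -c "
from h import *
to(501,-309,222,9.8)"
```

```text
t 2.02 pos [ 349.5 -412.9  222.4] rpy [-179.99    0.      9.98] F [ 0.4 -0.7  0. ] w 94.2
shift (current axes) [167.2 -76.1   0.4] turn [-0.01  0.    0.18] shift after turn [167.  -76.6   0.4]
```

Works as expected, so on to above green.

>>> {"method": "drive_tool", "body": {"increments": [[[0, 0, 0], [14, -6, 0], 1], [[0, 0, 0], [30, -14, 0], 1], [[0, 0, 0], [35, -16, 0], 1], [[0, 0, 0], [35, -16, 0], 1], [[0, 0, 0], [30, -14, 0], 1], [[0, 0, 0], [17, -8, 0], 1], [[0, 0, 0], [6, -2, 0], 1], [[0, 0, 0], [0, 0, 0], 1]]}}

```text
time_s: 3.02
ee_pos: [0.5006, -0.3105, 0.2224]
eef_rot: [-3.142, 0.0, 0.17]
force: [0.7, -0.4, 0.1]
grip_width: 0.0942
```

```bash
python3 - <<'E'
from h import *
cal=ctrl.calibration("wrist");im=ctrl.camera("wrist")
cv2.imwrite("pics/w1.png",im[:,:,::-1])
for c in blobs(im,"green",500): print(np.round(rect(cal,c,.04),1))
to(501,-309,222,9.8)
E
```

```text
[ 503.4 -310.4   81.6   56.3  -80.2]
t 3.08 pos [ 500.3 -310.8  222.4] rpy [-1.80e+02  1.00e-02  9.71e+00] F [-0.  -0.  -0.1] w 94.2
shift (current axes) [ 1.  -1.7  0.4] turn [-0.    0.01 -0.09] shift after turn [ 1.  -1.6  0.4]
```

View pics/w1.png

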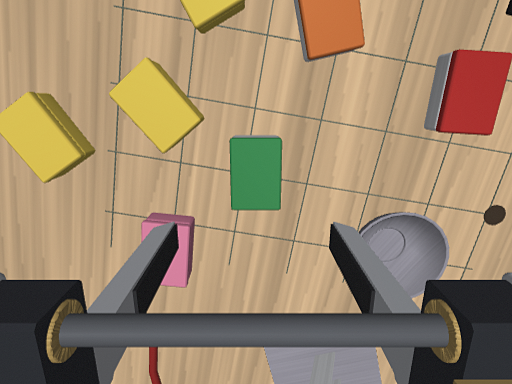

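Green sits at (256,172), centred between the fingers, with nothing in the way. Shift 3 mm in x, descend to TCP z = 25 mm and grip.

>>> {"method": "drive_tool", "body": {"increments": [[[0, 0, 0], [3, 0, 15], 1], [[0, 0, 0], [0, 0, 32], 1], [[0, 0, 0], [0, 0, 40], 1], [[0, 0, 0], [0, 0, 40], 1], [[0, 0, 0], [0, 0, 35], 1], [[0, 0, 0], [0, 0, 20], 1], [[0, 0, 0], [0, 0, 10], 1], [[0, 0, 0], [0, 0, 5], 1], [[0, 0, 0], [0, 0, 0], 1], [[0, 0, 0], [0, 0, 0], 0.3], [[0, 0, 0], [0, 0, 0], 0.3], [[0, 0, 0], [0, 0, 0], 0.3], [[0, 0, 0], [0, 0, 0], 0.3], [[0, 0, 0], [0, 0, 0], 0.3]], "squeeze": 20}}

```text
time_s: 4.82
ee_pos: [0.5037, -0.3099, 0.0255]
eef_rot: [-3.142, -0.0, 0.17]
force: [-0.6, 1.0, 1.0]
grip_width: 0.0576
```

```bash
python3 - <<'E'
from h import *
to(554,88,24,-5)
E
```

```text
t 4.83 pos [ 503.7 -309.9   25.5] rpy [-180.     -0.      9.76] F [-0.6  1.   1. ] w 57.6
shift (current axes) [ 117.1 -383.6    1.6] turn [-0.   -0.   14.76] shift after turn [  15.4 -400.7    1.5]
```

>>> {"method": "drive_tool", "body": {"increments": [[[0, 0, 0], [0, 0, -12], 0.3], [[0, 0, 0], [0, 0, -25], 0.3], [[0, 0, 0], [0, 0, -40], 0.3], [[0, 0, 0], [0, 0, -45], 0.3], [[0, 0, 0], [0, 0, -40], 0.3], [[0, 0, 7.4], [0, 0, -22], 0.3], [[0, 0, 7.4], [0, 0, -12], 0.3], [[0, 0, 0], [1, -12, 0], 0.3], [[0, 0, 0], [2, -25, 0], 0.3], [[0, 0, 0], [3, -36, 0], 0.3], [[0, 0, 0], [3, -40, 0], 0.3], [[0, 0, 0], [3, -40, 0], 0.3], [[0, 0, 0], [3, -40, 0], 0.3], [[0, 0, 0], [3, -36, 0], 0.3], [[0, 0, 0], [3, -30, 0], 0.3], [[0, 0, 0], [2, -20, 0], 0.3], [[0, 0, 0], [2, -10, 0], 0.3], [[0, 0, 0], [0, -4, 0], 0.3], [[0, 0, 0], [0, 0, 0], 0.3]]}}

```text
time_s: 7.2
ee_pos: [0.5543, -0.0206, 0.2214]
eef_rot: [3.142, 0.0, -0.088]
force: [-0.2, -0.9, -0.7]
grip_width: 0.0578
```

```bash
python3 - <<'E'
from h import *
to(554,88,222,-5)
for k in "top","wrist":
    im=ctrl.camera(k); cv2.imwrite(f"pics/{k}2.png",im[:,:,::-1])
cal=ctrl.calibration("wrist");
for z,n in ((.041,"green"),(.193,"blue")):
  for c in blobs(im,n,200): print(n,np.round(rect(cal,c,z),1))
E
```

```text
t 7.2 pos [554.3 -20.6 221.4] rpy [ 1.80e+02  1.00e-02 -5.04e+00] F [-0.2 -0.9 -0.7] w 57.8
shift (current axes) [  -9.8 -108.2   -0.6] turn [ 0.    0.01 -0.04] shift after turn [  -9.7 -108.2   -0.6]
green [ 546.6 -114.4  171.   131.1   85. ]
```

View pics/wrist2.png

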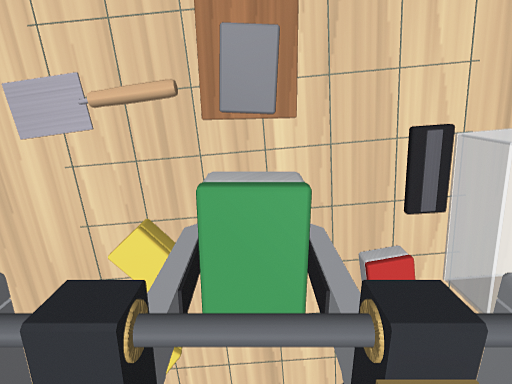

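View pics/top2.png

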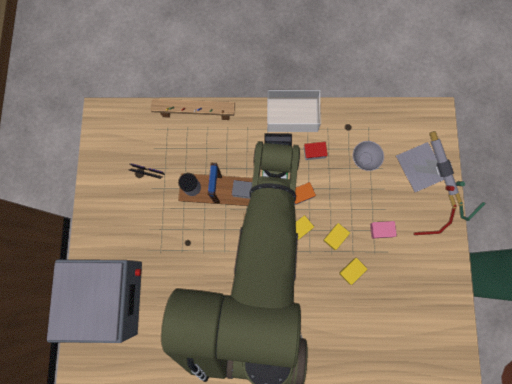

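The wrist view shows the grey lid at (249,68) on the board and green held square at (253,245). Now to measure the grey lid and the held tin precisely.

```bash
cat >> h.py <<'E'
def greyrect(im,cal,seed,z,tol=9):
    m=np.zeros((im.shape[0]+2,im.shape[1]+2),np.uint8)
    g=cv2.GaussianBlur(im,(3,3),0)
    cv2.floodFill(g.copy(),m,seed,0,(tol,)*3,(tol,)*3,cv2.FLOODFILL_MASK_ONLY|cv2.FLOODFILL_FIXED_RANGE|(255<<8))
    m=cv2.morphologyEx(m[1:-1,1:-1],cv2.MORPH_OPEN,np.ones((3,3)))
    cs,_=cv2.findContours(m,cv2.RETR_EXTERNAL,cv2.CHAIN_APPROX_NONE);c=max(cs,key=cv2.contourArea)
    print("px",cv2.boundingRect(c),cv2.contourArea(c))
    return rect(cal,c,z)
E
python3 - <<'E'
from h import *
im=cv2.imread("pics/wrist2.png")[:,:,::-1].copy();cal=ctrl.calibration("wrist")
for tol in (9,16,22): print(np.round(greyrect(im,cal,(249,68),.052,tol),1))
# held tin: lid corners/edges at its top height
z=(221.4-25.5+40)/1000
print(cast(cal,[(198,186),(309,186),(253,184)],z)*1000)
# board edges along +-x at z=.012, lines at rows 20 and 100
g=cv2.cvtColor(im,cv2.COLOR_RGB2HSV)
for v in (8,40,80,105):
    row=im[v].astype(int); d=np.abs(np.diff(cv2.GaussianBlur(row.astype(np.float32).reshape(1,-1,3),(3,1),0)[0].sum(1)))
    idx=[int(i) for i in np.argsort(-d)[:8] if 185<i<310]; print(v,sorted(idx))
E
```

```text
px (222, 24, 55, 87) 4432.0
[560.   89.   78.9  52.1  83.3]
px (221, 23, 57, 89) 4618.0
[559.7  89.1  80.   53.6  83.1]
px (221, 23, 57, 89) 4661.0
[559.7  89.   80.2  53.9  83. ]
[[531.72164662  22.06131765 235.9       ]
 [585.16924507  17.26046719 235.9       ]
 [558.28693291  20.68003693 235.9       ]]
8 [297, 298]
40 [195, 297]
80 [190, 198, 296, 297]
105 [200, 296]
```

Wrist puts the grey tin at (559.8, 89.0) mm, yaw about -6.9°. The held tin casts to where the TCP says within 0.5 mm, so I trust this over the top view. Move over and lower, stopping 10 mm above contact.

>>> {"method": "drive_tool", "body": {"increments": [[[0, 0, 1.9], [0, 0, 0], 0.3], [[0, 0, 0], [-1, -12, 0], 0.3], [[0, 0, 0], [-2, -25, 0], 0.3], [[0, 0, 0], [-2, -30, 0], 0.3], [[0, 0, 0], [-1.7, -25, 0], 0.3], [[0, 0, 0], [-1, -12.5, 0], 0.3], [[0, 0, 0], [0, -5, 0], 0.3], [[0, 0, 0], [0, 0, 12], 0.3], [[0, 0, 0], [0, 0, 25], 0.3], [[0, 0, 0], [0, 0, 35], 0.3], [[0, 0, 0], [0, 0, 30], 0.3], [[0, 0, 0], [0, 0, 20], 0.3], [[0, 0, 0], [0, 0, 10], 0.3], [[0, 0, 0], [0, 0, 2], 0.3], [[0, 0, 0], [0, 0, 0], 0.3]]}}

```text
time_s: 9.18
ee_pos: [0.5602, 0.0893, 0.088]
eef_rot: [-3.141, -0.001, -0.121]
force: [0.0, 0.7, -1.2]
grip_width: 0.0579
```

```bash
python3 - <<'E'
from h import *
to(559.8,89.0,77.5,-6.9)
for k in ("scene","wrist"):
  im=ctrl.camera(k); cv2.imwrite(f"pics/{k}3.png",im[:,:,::-1])
  if k=="scene": cv2.imwrite("pics/s3c.png",cv2.resize(im[120:240,220:380,::-1],None,fx=4,fy=4,interpolation=cv2.INTER_CUBIC))
E
```

```text
t 9.18 pos [560.2  89.3  88. ] rpy [-1.7999e+02 -5.0000e-02 -6.9400e+00] F [ 0.   0.7 -1.2] w 57.9
shift (current axes) [-0.3  0.4 10.5] turn [-0.01 -0.05 -0.04] shift after turn [-0.3  0.4 10.5]
```

View pics/s3c.png

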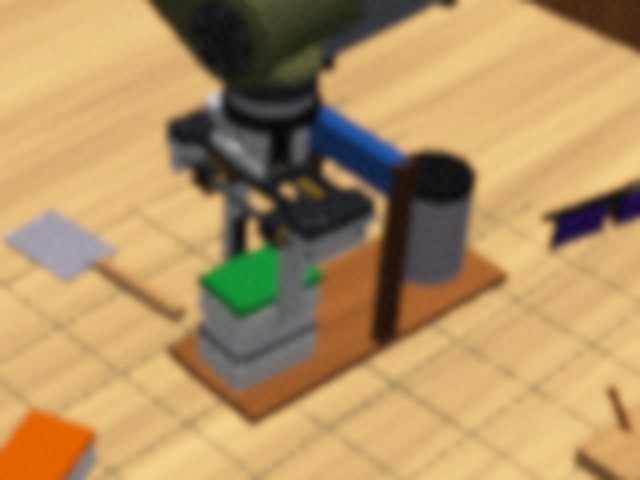

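View pics/wrist3.png

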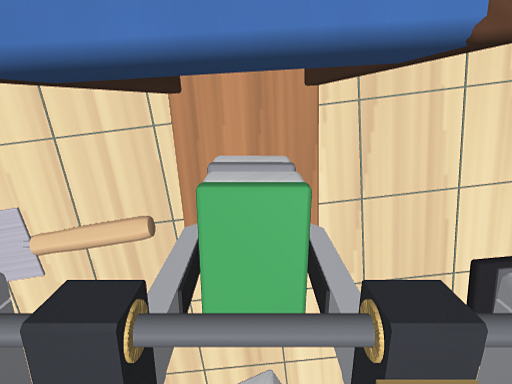

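Aligned: green front edge at u=198–309, the grey tin's edge below at 208–295, both centred near 253. Lower to contact.

>>> {"method": "drive_tool", "body": {"increments": [[[0, 0, 0], [0, 0, 5], 0.3], [[0, 0, 0], [0, 0, 3], 0.3], [[0, 0, 0], [0, 0, 1.5], 0.3], [[0, 0, 0], [0, 0, 1], 0.3], [[0, 0, 0], [0, 0, 0], 0.3]]}}

```text
time_s: 9.9
ee_pos: [0.5599, 0.0895, 0.0775]
eef_rot: [-3.142, -0.0, -0.121]
force: [-4.0, -1.3, 6.1]
grip_width: 0.0579
```

>>> {"method": "drive_tool", "body": {"increments": [[[0, 0, 0], [0, 0, 0], 0.68], [[0, 0, 0], [0, 0, 0], 0.8], [[0, 0, 0], [0, 0, 0], 0.9], [[0, 0, 0], [0, 0, 0], 0.9], [[0, 0, 0], [0, 0, -10], 0.9], [[0, 0, 0], [0, 0, -25], 0.9], [[0, 0, 0], [0, 0, -40], 0.9], [[0, 0, 0], [0, 0, -40], 0.9], [[0, 0, 0], [0, 0, -25], 0.9], [[0, 0, 0], [0, 0, -5], 0.9], [[0, 0, 0], [0, 0, 0], 0.9]]}}

```text
time_s: 11.28
ee_pos: [0.5597, 0.0894, 0.2215]
eef_rot: [3.142, 0.0, -0.121]
force: [0.2, -0.2, -0.5]
grip_width: 0.0845
```

```bash
python3 - <<'E'
from h import *
cal=ctrl.calibration("wrist");im=ctrl.camera("wrist"); cv2.imwrite("pics/w4.png",im[:,:,::-1])
for n,z in (("green",.092),("blue",.193)):
  for c in blobs(im,n,300): print(n,np.round(rect(cal,c,z),1))
to(546,-131,222,22.2)
E
```

```text
green [560.6  89.4  82.5  56.3  83. ]
blue [565.7 187.3 100.6  22.   -3.8]
t 11.32 pos [559.5  89.4 220.9] rpy [ 1.7998e+02  8.0000e-02 -6.9400e+00] F [ 0.1 -0.   0.4] w 84.8
shift (current axes) [ 13.2 220.4  -1. ] turn [-1.000e-02  8.000e-02 -2.914e+01] shift after turn [-95.8 198.9  -1.1]
```

View pics/w4.png

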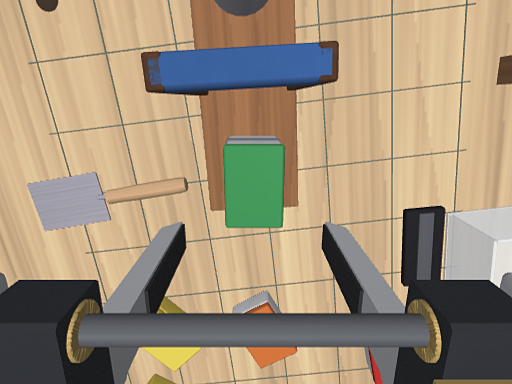

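Green is at (560.6, 89.4), yaw -7, matching the grey tin within 1 mm. Handle bar (565.7, 187.3), yaw about -4. Now amber.

>>> {"method": "drive_tool", "body": {"increments": [[[0, 0, 0], [1, 14, 0], 0.9], [[0, 0, 0], [2, 30, 0], 0.9], [[0, 0, 0], [2, 40, 0], 0.9], [[0, 0, 0], [2, 42, 0], 0.9], [[0, 0, 0], [2, 40, 0], 0.9], [[0, 0, 0], [2, 30, 0], 0.9], [[0, 0, 0], [2, 18, 0], 0.9], [[0, 0, -5], [0, 6, 0], 0.9], [[0, 0, -10], [0, 0, 0], 0.9], [[0, 0, -9], [0, 0, 0], 0.9], [[0, 0, -5], [0, 0, 0], 0.9], [[0, 0, 0], [0, 0, 0], 0.9]]}}

```text
time_s: 12.82
ee_pos: [0.5461, -0.1305, 0.2216]
eef_rot: [-3.141, 0.0, 0.385]
force: [0.0, -0.2, 0.9]
grip_width: 0.0847
```

```bash
python3 - <<'E'
from h import *
cal=ctrl.calibration("wrist");im=ctrl.camera("wrist"); cv2.imwrite("pics/w5.png",im[:,:,::-1])
for c in blobs(im,"amber",500): 
  r=rect(cal,c,.04);print(np.round(r,1))
  if r[2]>70: to(r[0],r[1],25.5,r[4]+90)
E
```

```text
[ 546.7 -131.7   81.6   55.9  -67.5]
t 12.88 pos [ 546.1 -130.5  221.6] rpy [-1.7998e+02  2.0000e-02  2.1960e+01] F [-0.4 -0.3 -0.6] w 84.6
shift (current axes) [  0.2   1.4 196.1] turn [-0.02  0.02 -0.5 ] shift after turn [1.000e-01 1.400e+00 1.961e+02]
```

View pics/w5.png

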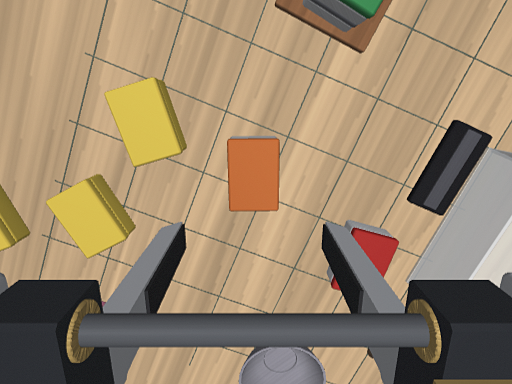

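Amber (254,174) is centred; the nearest yellow box edge at (185,150) clears the fingers. Descend and grip.

>>> {"method": "drive_tool", "body": {"increments": [[[0, 0, -0.5], [0, 1.4, 15], 0.9], [[0, 0, 0], [0, 0, 32], 0.9], [[0, 0, 0], [0, 0, 40], 0.9], [[0, 0, 0], [0, 0, 40], 0.9], [[0, 0, 0], [0, 0, 34], 0.9], [[0, 0, 0], [0, 0, 20], 0.9], [[0, 0, 0], [0, 0, 10], 0.9], [[0, 0, 0], [0, 0, 5], 0.9], [[0, 0, 0], [0, 0, 0], 0.9], [[0, 0, 0], [0, 0, 0], 0.3], [[0, 0, 0], [0, 0, 0], 0.3], [[0, 0, 0], [0, 0, 0], 0.3], [[0, 0, 0], [0, 0, 0], 0.3], [[0, 0, 0], [0, 0, 0], 0.3]]}}

```text
time_s: 14.62
ee_pos: [0.5468, -0.1318, 0.0262]
eef_rot: [3.141, -0.0, 0.394]
force: [-1.2, -0.2, 3.9]
grip_width: 0.0579
```

```bash
python3 -c "
from h import *
to(553,10,222,-6.9)"
```

```text
t 14.62 pos [ 546.8 -131.8   26.2] rpy [ 1.7999e+02 -1.0000e-02  2.2560e+01] F [-1.2 -0.2  3.9] w 57.9
shift (current axes) [  60.2 -128.6 -195.8] turn [ 1.000e-02 -2.000e-02  2.946e+01] shift after turn [ -10.9 -141.6 -195.8]
```

>>> {"method": "drive_tool", "body": {"increments": [[[0, 0, 0], [0, 0, -12], 0.3], [[0, 0, 0], [0, 0, -25], 0.3], [[0, 0, 0], [0, 0, -40], 0.3], [[0, 0, 0], [0, 0, -45], 0.3], [[0, 0, 4.5], [0, 0, -40], 0.3], [[0, 0, 10], [0, 0, -22], 0.3], [[0, 0, 10], [0, 0, -12], 0.3], [[0, 0, 5], [0, 0, 0], 0.3], [[0, 0, 0], [-1, -12, 0], 0.3], [[0, 0, 0], [-2, -24, 0], 0.3], [[0, 0, 0], [-2.5, -30, 0], 0.3], [[0, 0, 0], [-2.5, -28, 0], 0.3], [[0, 0, 0], [-2, -18, 0], 0.3], [[0, 0, 0], [-1, -9, 0], 0.3], [[0, 0, 0], [0, 0, 0], 0.3]]}}

```text
time_s: 16.5
ee_pos: [0.5504, -0.0102, 0.222]
eef_rot: [3.142, 0.0, -0.12]
force: [0.6, -0.7, -1.3]
grip_width: 0.0578
```

```bash
python3 - <<'E'
from h import *
cal=ctrl.calibration("wrist");im=ctrl.camera("wrist"); cv2.imwrite("pics/w6.png",im[:,:,::-1])
for c in blobs(im,"green",500): 
  r=rect(cal,c,.092);print(np.round(r,1))
  to(r[0],r[1],222,r[4]-90)
E
```

```text
[560.5  87.6  81.5  56.3  83.1]
t 16.55 pos [550.4 -10.7 221.9] rpy [179.99   0.    -6.92] F [ 0.8 -0.9 -1.6] w 58.1
shift (current axes) [ -1.8 -98.8  -0.1] turn [0.01 0.   0.02] shift after turn [ -1.9 -98.8  -0.1]
```

View pics/w6.png

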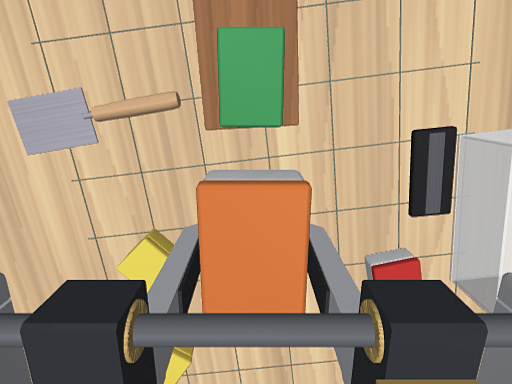

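>>> {"method": "drive_tool", "body": {"increments": [[[0, 0, 0], [0, -12, 0], 0.3], [[0, 0, 0], [-0.6, -24, 0], 0.3], [[0, 0, 0], [-0.6, -28, 0], 0.3], [[0, 0, 0], [-0.6, -22, 0], 0.3], [[0, 0, 0], [-0.3, -10, 0], 0.3], [[0, 0, 0], [0, -4, 0], 0.3], [[0, 0, 0], [0, 0, 12], 0.3], [[0, 0, 0], [0, 0, 25], 0.3], [[0, 0, 0], [0, 0, 30], 0.3], [[0, 0, 0], [0, 0, 20], 0.3], [[0, 0, 0], [0, 0, 9], 0.3], [[0, 0, 0], [0, 0, 1], 0.3], [[0, 0, 0], [0, 0, 0], 0.3]]}}

```text
time_s: 18.18
ee_pos: [0.5607, 0.089, 0.1256]
eef_rot: [-3.141, -0.001, -0.121]
force: [-0.5, -0.7, -0.3]
grip_width: 0.058
```

```bash
python3 - <<'E'
from h import *
to(560.3,89.0,118.2,-6.9)
im=ctrl.camera("wrist"); cv2.imwrite(f"pics/w7.png",im[:,:,::-1])
E
```

```text
t 18.18 pos [560.7  89.  125.6] rpy [-1.7999e+02 -6.0000e-02 -6.9500e+00] F [-0.5 -0.7 -0.3] w 58.0
shift (current axes) [-0.4  0.1  7.4] turn [-0.01 -0.06 -0.05] shift after turn [-0.4  0.1  7.4]
```

View pics/w7.png

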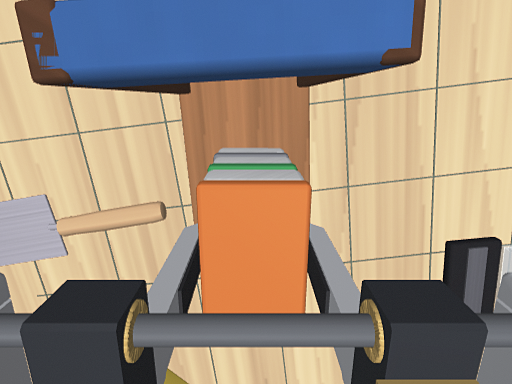

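Column edges are all centred near u=252. Lower, release, retreat.

>>> {"method": "drive_tool", "body": {"increments": [[[0, 0, 0], [0, 0, 3.5], 0.3], [[0, 0, 0], [0, 0, 2.5], 0.3], [[0, 0, 0], [0, 0, 1], 0.3], [[0, 0, 0], [0, 0, 0.5], 0.3], [[0, 0, 0], [0, 0, 0], 0.3]]}}

```text
time_s: 18.85
ee_pos: [0.5604, 0.0892, 0.1182]
eef_rot: [-3.142, -0.0, -0.121]
force: [-5.4, 0.0, 7.6]
grip_width: 0.058
```

>>> {"method": "drive_tool", "body": {"increments": [[[0, 0, 0], [0, 0, 0], 0.68], [[0, 0, 0], [0, 0, 0], 0.8], [[0, 0, 0], [0, 0, 0], 0.9], [[0, 0, 0], [0, 0, 0], 0.9], [[0, 0, 0], [0, 0, -10], 0.9], [[0, 0, 0], [0, 0, -25], 0.9], [[0, 0, 0], [0, 0, -40], 0.9], [[0, 0, 0], [0, 0, -40], 0.9], [[0, 0, 0], [0, 0, -35], 0.9], [[0, 0, 0], [0, 0, -15], 0.9], [[0, 0, 0], [0, 0, -5], 0.9], [[0, 0, 0], [0, 0, 0], 0.9]]}}

```text
time_s: 20.35
ee_pos: [0.5602, 0.0891, 0.2865]
eef_rot: [3.141, 0.001, -0.121]
force: [0.9, -0.3, -0.1]
grip_width: 0.0849
```

```bash
python3 - <<'E'
from h import *
cal=ctrl.calibration("wrist");im=ctrl.camera("wrist"); cv2.imwrite("pics/w8.png",im[:,:,::-1])
for n,z in (("amber",.132),("blue",.193)):
  for c in blobs(im,n,500): print(n,np.round(rect(cal,c,z),1))
im=ctrl.camera("scene"); cv2.imwrite("pics/s8.png",cv2.resize(im[120:240,220:380,::-1],None,fx=4,fy=4,interpolation=cv2.INTER_CUBIC))
to(565.7,187.3,288,86)
E
```

```text
blue [564.5 187.6 102.8  22.   -4. ]
t 20.45 pos [560.2  89.1 286.2] rpy [ 1.7997e+02  1.1000e-01 -6.9400e+00] F [0.2 1.3 0.3] w 84.5
shift (current axes) [ -6.4 -98.1  -1.8] turn [-7.000e-02  1.000e-01 -9.294e+01] shift after turn [98.3 -1.3 -1.8]
```

View pics/w8.png

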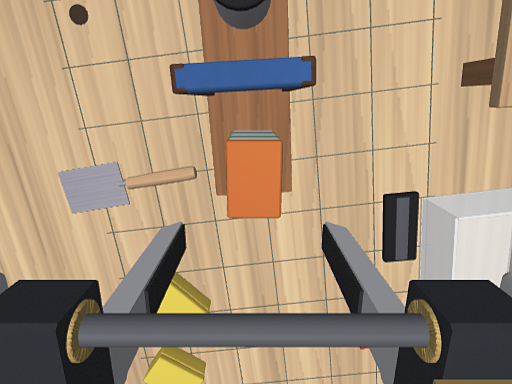

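View pics/s8.png

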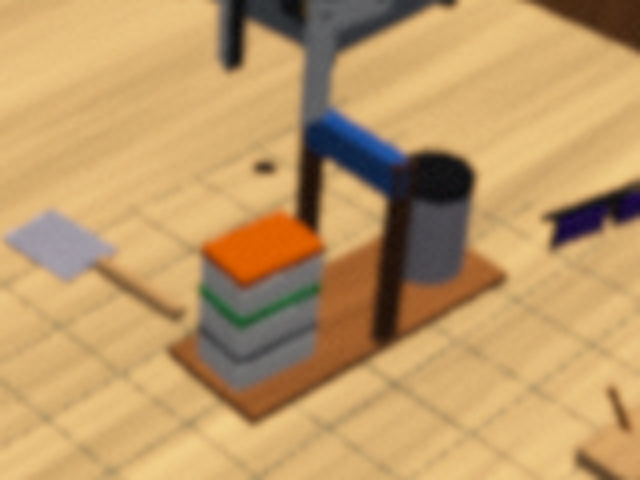

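The column is square: amber (254,178) on green on grey, faces flush in both views. Next, over to the handle bar with the gripper turned.

>>> {"method": "drive_tool", "body": {"increments": [[[0, 0, 0], [-0.5, -10, 0], 0.9], [[0, 0, 0], [-1.5, -20, 0], 0.9], [[0, 0, 0], [-1.5, -25, 0], 0.9], [[0, 0, 0], [-1.5, -22, 0], 0.9], [[0, 0, 0], [-1, -14, 0], 0.9], [[0, 0, -4], [-0.4, -7, 0], 0.9], [[0, 0, -9], [0, 0, 0], 0.9], [[0, 0, -10], [0, 0, 0], 0.9], [[0, 0, -10], [0, 0, 0], 0.9], [[0, 0, -10], [0, 0, 0], 0.9], [[0, 0, -10], [0, 0, 0], 0.9], [[0, 0, -10], [0, 0, 0], 0.9], [[0, 0, -10], [0, 0, 0], 0.9], [[0, 0, -10], [0, 0, 0], 0.9], [[0, 0, -7], [0, 0, 0], 0.9], [[0, 0, -3], [0, 0, 0], 0.9], [[0, 0, 0], [0, 0, 0], 0.9]]}}

```text
time_s: 22.58
ee_pos: [0.5659, 0.1875, 0.2874]
eef_rot: [-3.142, 0.0, 1.502]
force: [0.7, 0.2, -0.7]
grip_width: 0.0848
```

```bash
python3 - <<'E'
from h import *
cal=ctrl.calibration("wrist");im=ctrl.camera("wrist"); cv2.imwrite("pics/w9.png",im[:,:,::-1])
for n,z in (("blue",.193),("amber",.132)):
  for c in blobs(im,n,500): print(n,cv2.boundingRect(c),np.round(rect(cal,c,z),1))
to(565,187.5,175,86)
E
```

```text
blue (242, 135, 26, 116) [564.3 188.5 102.1  20.9  -3.8]
t 22.62 pos [565.9 187.4 287.4] rpy [-180.    0.   86.] F [-0.3  0.3 -0.4] w 84.6
shift (current axes) [ -0.   -0.9 112.4] turn [-0.  0. -0.] shift after turn [ -0.   -0.9 112.4]
```

View pics/w9.png

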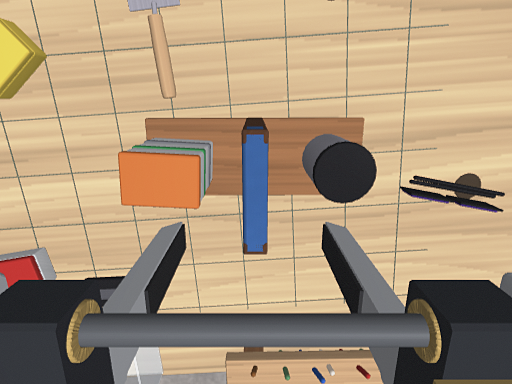

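Bar at (255,195), running between the open fingers and centred to about 1 mm. Descend and pinch.

>>> {"method": "drive_tool", "body": {"increments": [[[0, 0, 0], [0.8, -1, 12], 0.9], [[0, 0, 0], [0, 0, 25], 0.9], [[0, 0, 0], [0, 0, 30], 0.9], [[0, 0, 0], [0, 0, 25], 0.9], [[0, 0, 0], [0, 0, 14], 0.9], [[0, 0, 0], [0, 0, 6], 0.9], [[0, 0, 0], [0, 0, 2], 0.9], [[0, 0, 0], [0, 0, 0], 0.5], [[0, 0, 0], [0, 0, 0], 0.38], [[0, 0, 0], [0, 0, 0], 0.3], [[0, 0, 0], [0, 0, 0], 0.2], [[0, 0, 0], [0, 0, 0], 0.1], [[0, 0, 0], [0, 0, 0], 0.1], [[0, 0, 0], [0, 0, 0], 0.1], [[0, 0, 0], [0, 0, 0], 0.1]], "squeeze": 45}}

```text
time_s: 24.5
ee_pos: [0.565, 0.1882, 0.1735]
eef_rot: [3.141, -0.0, 1.502]
force: [0.8, 1.3, -0.2]
grip_width: 0.0217
```

```bash
python3 - <<'E'
from h import *
to(565,188.3,173,86)
cal=ctrl.calibration("wrist");im=ctrl.camera("wrist"); cv2.imwrite("pics/w10.png",im[:,:,::-1])
im=ctrl.camera("scene"); cv2.imwrite("pics/s10.png",cv2.resize(im[90:240,200:400,::-1],None,fx=4,fy=4,interpolation=cv2.INTER_CUBIC))
E
```

```text
t 24.5 pos [565.  188.2 173.5] rpy [ 1.7999e+02 -1.0000e-02  8.6070e+01] F [ 0.8  1.3 -0.2] w 21.7
shift (current axes) [0.1 0.  0.5] turn [ 0.01 -0.01  0.07] shift after turn [0.1 0.  0.5]
```

View pics/w10.png

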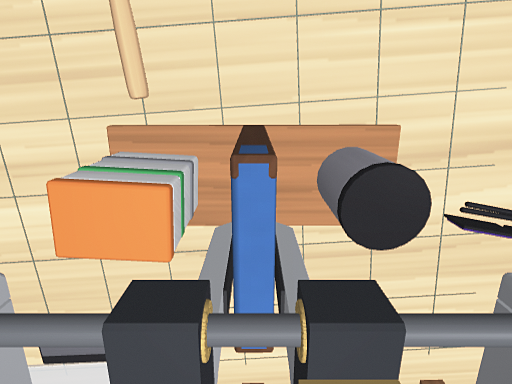

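View pics/s10.png

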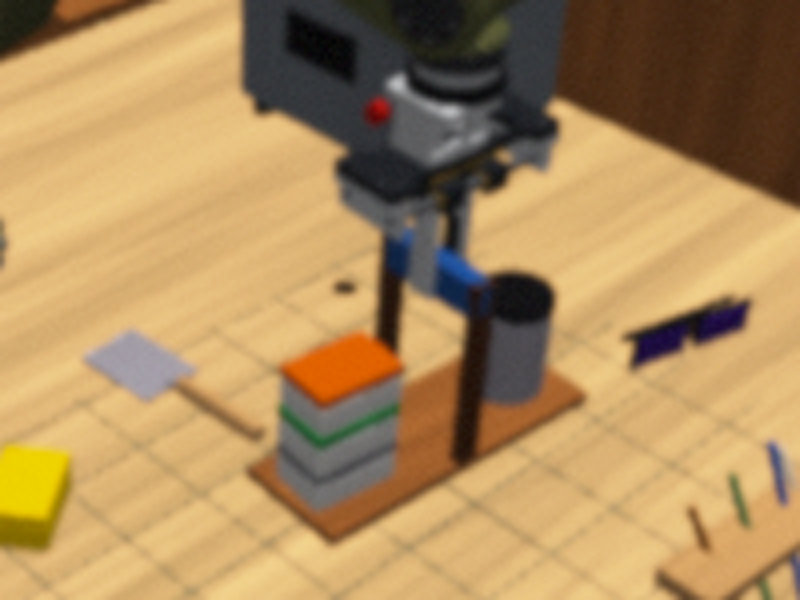

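The bar is pinched (21.7 mm) and the column undisturbed. Trial lift of about 20 mm, then a check.

>>> {"method": "drive_tool", "body": {"increments": [[[0, 0, 0], [0, 0, 0], 0.1], [[0, 0, 0], [0, 0, -1], 0.1], [[0, 0, 0], [0, 0, -2], 0.1], [[0, 0, 0], [0, 0, -4], 0.1], [[0, 0, 0], [0, 0, -5], 0.1], [[0, 0, 0], [0, 0, -4], 0.1], [[0, 0, 0], [0, 0, -3], 0.1], [[0, 0, 0], [0, 0, -1], 0.1], [[0, 0, 0], [0, 0, 0], 0.1], [[0, 0, 0], [0, 0, 0], 0.1]], "squeeze": 55}}

```text
time_s: 25.85
ee_pos: [0.5649, 0.188, 0.1933]
eef_rot: [-3.141, 0.0, 1.502]
force: [0.2, 0.3, -7.5]
grip_width: 0.0218
```

```bash
python3 - <<'E'
from h import *
to(565,188.3,273,86); print(ctrl.get_obs()["moment"])
im=ctrl.camera("wrist"); cv2.imwrite("pics/w11.png",im[:,:,::-1])
im=ctrl.camera("scene"); cv2.imwrite("pics/s11.png",cv2.resize(im[90:240,200:400,::-1],None,fx=4,fy=4,interpolation=cv2.INTER_CUBIC))
E
```

```text
t 25.85 pos [564.9 188.  193.3] rpy [-1.7998e+02  1.0000e-02  8.6060e+01] F [ 0.2  0.3 -7.5] w 21.8
shift (current axes) [  0.3   0.1 -79.7] turn [-0.02  0.01  0.06] shift after turn [  0.3   0.1 -79.7]
[ 0.1162933  -0.12214856  0.01561081]
```

View pics/w11.png

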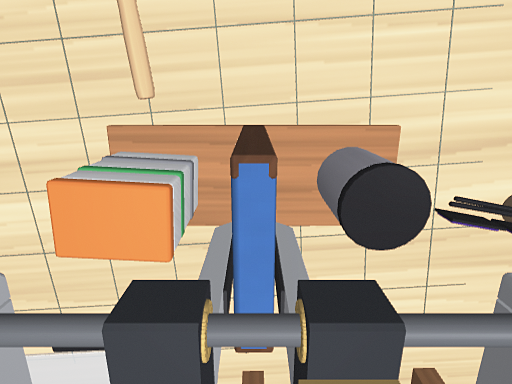

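View pics/s11.png

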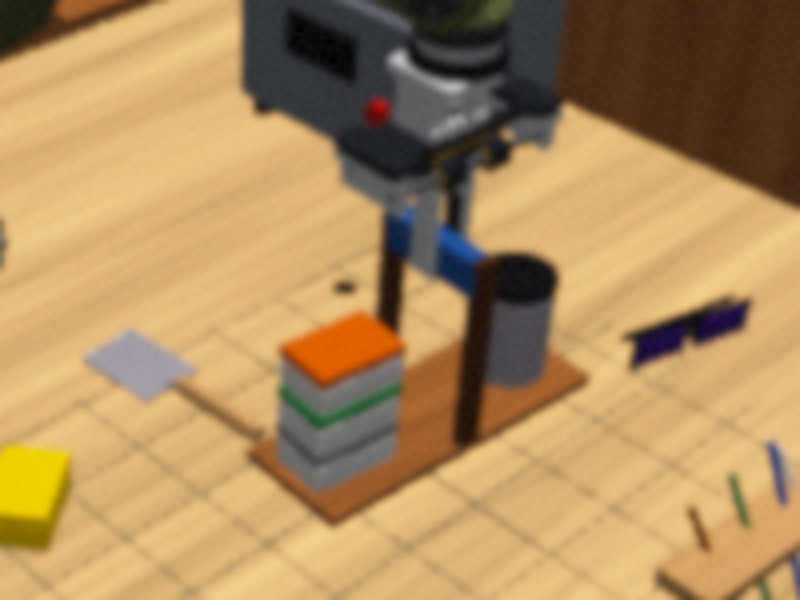

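The caddy looks the same in the wrist frame before and after lifting (amber corner (48,180), canister (385,205)), so no tilt or slip. Lift to about 101 mm.

>>> {"method": "drive_tool", "body": {"increments": [[[0, 0, 0], [0, 0, -2], 0.1], [[0, 0, 0], [0, 0, -4], 0.1], [[0, 0, 0], [0, 0, -7], 0.1], [[0, 0, 0], [0, 0, -9], 0.1], [[0, 0, 0], [0, 0, -10], 0.1], [[0, 0, 0], [0, 0, -10], 0.1], [[0, 0, 0], [0, 0, -10], 0.1], [[0, 0, 0], [0, 0, -9], 0.1], [[0, 0, 0], [0, 0, -8], 0.1], [[0, 0, 0], [0, 0, -6], 0.1], [[0, 0, 0], [0, 0, -4], 0.1], [[0, 0, 0], [0, 0, -2], 0.1], [[0, 0, 0], [0, 0, 0], 0.1]]}}

```text
time_s: 27.58
ee_pos: [0.565, 0.1881, 0.2744]
eef_rot: [-3.142, 0.0, 1.502]
force: [-0.6, -0.3, -8.2]
grip_width: 0.0219
```

>>> {"method": "drive_tool", "body": {"increments": [[[0, 0, 0], [0, 0, 0], 0.1], [[0, 0, 0], [0, 0, 0], 0.1], [[0, 0, 0], [0, 0, 0], 0.1], [[0, 0, 0], [0, 0, 0], 0.1], [[0, 0, 0], [0, 0, 0], 0.1], [[0, 0, 0], [0, 0, 0], 0.1], [[0, 0, 0], [0, 0, 0], 0.1], [[0, 0, 0], [0, 0, 0], 0.1], [[0, 0, 0], [0, 0, 0], 0.1], [[0, 0, 0], [0, 0, 0], 0.1], [[0, 0, 0], [0, 0, 0], 0.1], [[0, 0, 0], [0, 0, 0], 0.1], [[0, 0, 0], [0, 0, 0], 0.1], [[0, 0, 0], [0, 0, 0], 0.1], [[0, 0, 0], [0, 0, 0], 0.1], [[0, 0, 0], [0, 0, 0], 0.1], [[0, 0, 0], [0, 0, 0], 0.1], [[0, 0, 0], [0, 0, 0], 0.1], [[0, 0, 0], [0, 0, 0], 0.1], [[0, 0, 0], [0, 0, 0], 0.1]]}}

```text
time_s: 30.08
ee_pos: [0.565, 0.1881, 0.2745]
eef_rot: [3.142, -0.0, 1.502]
force: [0.5, -0.4, -8.4]
grip_width: 0.0219
```

```bash
python3 - <<'E'
from h import *
to(565,188.3,273,86); print(ctrl.get_obs()["moment"])
im=ctrl.camera("wrist"); cv2.imwrite("pics/w12.png",im[:,:,::-1])
d=cv2.absdiff(im,cv2.imread("pics/w11.png")[:,:,::-1].copy()); print("diff tins",d[180:260,50:170].mean(),"canister",d[170:245,345:425].mean())
im=ctrl.camera("scene"); cv2.imwrite("pics/s12.png",im[:,:,::-1])
E
```

```text
t 30.07 pos [565.  188.1 274.5] rpy [180.    -0.    86.07] F [ 0.5 -0.4 -8.4] w 21.9
shift (current axes) [0.2 0.  1.5] turn [ 0.   -0.    0.07] shift after turn [0.2 0.  1.5]
[ 0.07401422 -0.18659264 -0.05054363]
diff tins 2.0409722222222224 canister 2.1267222222222224
```

View pics/w12.png

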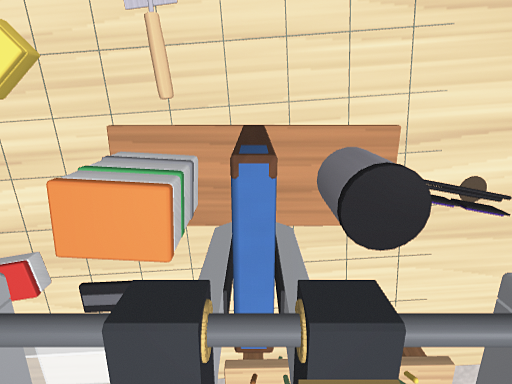

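View pics/s12.png

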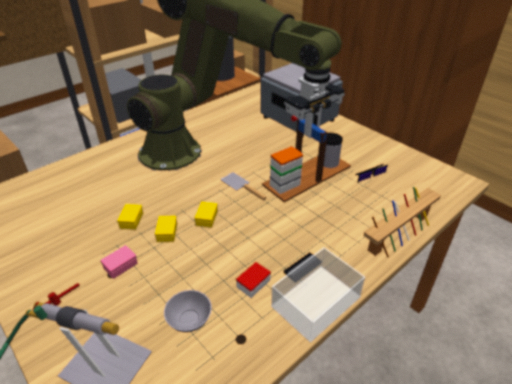

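The caddy is held level about 10 cm up, with the column at (286,170) in the scene view. The wrist view of it hasn't changed and the other things are where they were. Handing in.

```bash
python3 -c "
from station import ctrl
print(ctrl.hand_in())"
```

```text
the job is handed in; nothing more can be done
None
```

I set the green tin on the grey one and the amber tin on the green one, letting go of each. Then I pinched the caddy by its blue bar, lifted it straight up about 101 mm, held it still for about 2.5 s, and handed it in at about 30 s, still holding.

**Last checks:**
- **Caddy:** the tool was vertical to within 0.01°, and the load was steady at about 8.4 N. Between the 20 mm trial lift and the final hold, the caddy and tins had not moved in the wrist view, so there was no slip or tilt.
- **Column:** the green tin measured within about 1 mm of the grey one, at the same yaw. I judged the amber tin by its flush faces in the wrist and scene views, because the colour mask did not pick up its lid after I let go.
- **Other things:** the red tin, bowl, paddle, black slab (marver), glasses and look-alikes were where they started, judged by eye in the last scene and wrist pictures.

**Disagreements:**
- The top camera put the grey tin about 5 mm from where the wrist camera did. I used the wrist camera, which agreed with the tool position to about 0.5 mm.
- The tins are turned about 3° from the caddy's length, because the grey tin already lay that way. They are in line with each other.

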